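# Check a guide bore with the collared gauge rod and show its tip at the reading board

## Task

Take the gauge rod from its rest by the square handle, push it tip first into the sloping guide tube until its collar stops on the tube's mouth without forcing it, and draw it right out again. Then present it for reading: hold it level alongside the white reading board, pointing along the board, with its tip in front of the middle of the dark ring, close to the board but touching nothing. Finish still holding it there in the gripper, keeping it still, and leave the other things on the desk where they are.

Things in the scene. Friction and masses are not known exactly. Their poses are not given: they have to be found in the camera images.
- rod_handle (a point): centre of the gauge rod's handle, on the rod's axis: the point to grip. Handle: black square bar 16 x 16 mm, 50 mm long, flat sides upright at the start. The rod lies level in its rest, axis 55 mm above the desk. Axes: y along the rod, -y towards the tip; z up at the start
- rod_collar (a point): centre of the collar's front face, the face that stops on the tube; 41 mm from the handle's centre towards the tip, 100 mm from the tip
- rod_tip (a point): centre of the rod's tip end, 141 mm from the handle's centre along the rod (its -y)
- gauge_rod: the loose rod, 120 g, 204 mm long, same frame as rod_handle. Along its y in mm: handle +25 to -25, neck 12 diameter to -33, collar disc 28 diameter to -41, bare steel shaft 10 diameter to -141, the last 8 tapering to a 4 mm blunt tip; behind the handle a tail 8 diameter to +55 and an end knob 14 diameter to +63. It balances about 7 mm from the handle's centre, on the collar side
- rod_rest: fixed rest of the rod: base plate 60 x 170 x 10 mm with two black posts, notched from above, 34 mm wide, 60 mm high, 9 mm thick, under the rod's tail (y = +42 mm) and shaft (y = -100 mm); the handle is free on both sides and below. Origin on the desk below the handle's centre (to 3 mm); axes as the rod's at the start
- tube_mouth (a point): centre of the guide tube's mouth, in the plane of its flat rim, 105 mm above the desk. This frame's z axis is the tube's axis and points out of the mouth, rising 35 degrees above the horizontal, towards the left (+y side) of the fixture
- guide_tube: fixed steel guide tube, open at both ends, 105 mm long: bore of 14 mm diameter, widening in the last 14 mm into a funnel of 21 mm at the mouth; rim 29 mm over all. Origin and axes as tube_mouth: z along the tube, out of the mouth
- guide_fixture: aluminium base plate 76 x 135 x 12 mm, fixed, with two saddles that carry the sloping tube; origin on the desk straight below the mouth's centre; the tube runs down from there towards its own -y. Its z is up
- reading_point (a point): where the tip is to be presented: a point 25 mm in front of the board's face, in front of the centre of the dark ring, 110 mm above the desk. Its y axis is horizontal along the board, x points at the board, z up
- reading_board: fixed upright white board 120 mm long, 6 mm thick, top edge 140 mm above the desk, with a dark ring (30 mm inside diameter, half-way along it, centre 110 mm up) and ruled ticks on the face towards the robot; aluminium foot 66 x 120 x 12 mm. Origin on the desk below reading_point, same axes
- puck: brown round resin specimen puck, 25 mm diameter, 20 mm high, bystander, to be left where it is; origin at its underside
- tape: roll of tape lying flat, 52 mm diameter, 19 mm high, bystander, to be left where it is; origin at its underside
- vial: small white-capped glass vial, standing, 23 mm diameter, 58 mm high, bystander, to be left where it is; origin at its underside
- calipers: sliding calipers lying flat, 61 x 150 x 10 mm, bystander, to be left where it is; origin at its underside
- puck_b: black round resin specimen puck, 30 mm diameter, 17 mm high, bystander, to be left where it is; origin at its underside

How it is judged:
By the outcome, as a careful person would: the job done as asked, in the order asked, and still so for the second after the job is handed in, while the arm keeps its last pose, push and grip.
It also fails if it takes over 51 s, if anything falls off the work surface, if the arm or the gripper's body presses on something with over 40 N, if the wrist force passes 120 N, or if a joint passes its speed limit or range.

## Robot

A 6-joint arm with a two-finger parallel gripper is mounted at the origin on a cart in front of the work surface, level with it; the furniture and walls round the work are solid. World frame = base frame: x ahead of the robot, y to its left, z up, the work surface at z = 0. Lengths are in mm, angles in rad, forces in N, time in s.
With the tool pointing down it reaches from about 350 to 875 mm from the base axis. Payload 4.2 kg.
Tool frame: the origin (TCP) lies midway between the tips of the shut fingers; the grasp point (between the pads) lies 19 mm behind it; x points along the fingers, y is the direction in which the jaws open and shut, and the axes are right-handed (so a half turn about x gives the same grasp; the last joint's range is limited). The gripper opens to 85 mm and grips with 20 to 120 N. Pads are 22 mm wide; open, the fingers measure 114 mm over their backs; the gripper's body (76 mm by 85 mm) begins 54 mm behind the grasp point. The pads swing forward as they close: fully open they stand 13 mm farther back than shut.
Start: joints at [-0.991, 0.385, 0.008, 0, -1.194, -0.259], TCP at [197.094, -593.088, 231.312] pointing down, gripper open.
Joint ranges: [-3.14, 3.14], [-1.21, 2.06], [-1.07, 1.41], [-3.16, 2.05], [-2.99, -0.16], [-3.1, 3.1]. Speed limits (rad/s): [2.79, 2.79, 3.14, 3.14, 3.14, 3.14].

## Interface

Orientations are given as a unit quaternion [x, y, z, w].
In Python, from bench import readout, imaging, arm gives the robot as it stands.
- The arm moves only by the tool arm_command, never from a script. Its argument "increments" is a list of rows, each a list of 3 entries, a list of its own where there are three numbers: the turn, a rotation vector about the world's x, y, z in degrees, then the shift along the world's x, y, z in mm, then the closure, from 0 (fully open) to 1 (shut). In form: [[[ax, ay, az], [tx, ty, tz], fingers], ...]. A call has exactly 5 rows; each row is the pose to reach, as a shift and turn from the pose measured when the call began; what a row does not reach only later rows make up. A row lasts 1/10 s, in which the tool goes at most 50 mm and 8.59 degrees, less where a joint would pass 70% of its speed; a pose out of reach is approached as far as the arm can. A call with a gripper value outside its range is refused whole. The fingers move at their own pace and stop on an object; the grip force is fixed at half the most. Time passes only in rows, so rows that repeat a pose let the fingers close, or fill a call up. It gives the time, the measured TCP pose, the force and the opening at its end, in the units of the state.
- readout.read_state(): the state, without advancing time (a new reading comes with each control period).
- imaging.get_image(name): name is "scene" or "side" or "wrist"; returns (picture, depth): 384x512x3 uint8, blue, green, red; 384x512 float32, mm along the optical axis (not along the pixel's ray), 0 where there is no reading.
- imaging.camera_info(name): a dict with "vfov" (degrees; the focal length in pixels is half the picture's height over the tangent of half this angle, whatever the lens; pixels are square), "cx", "cy" (the principal point, pixels), "D" ([k1, k2, p1, p2, k3] as OpenCV has them; the pictures are not rectified), "eye" and "rotation" of the camera in the world; the wrist camera has in their place "T_tool_cam" (4x4, takes a point from camera to tool coordinates, whose origin is the TCP and whose axes are the tool frame's). Camera axes: x right, y down, z forward; pixel columns grow to the right and rows downward; lengths in mm; the calibration is good to about 2 mm. A picture is of the moment at which its call begins: read the wrist's pose just before it. camera_info takes no time and is no camera call.
- arm.job_done(): hands the job in, once; it reports no verdict.
The state is a dict: "clock": time; "joints": joint angles; "joint_vel": joint speeds; "joint_efforts": joint torques, N m; "position": TCP position; "ee_rot": TCP orientation; "contact_force": force on the tool from outside, world axes, zero at the start; "wrist_torque": the same for the moment, N m; "gripper_width": finger opening in mm.
Only numpy, scipy, OpenCV 4.12 (cv2) and the standard library are available. Lean on these libraries where they do the work, as an engineer would, in place of code of your own. Each camera call takes 0.05 s, during which the arm holds its last target. There are 200 camera calls.

## Working session

There is one attempt and no reset: what is moved stays moved. The work goes in short steps, Python scripts to look and compute and a tool call to move; the robot and the scene stay as the last step left them, time stands still between calls to the robot, and variables do not carry over. Pictures are saved under pics/ and viewed, about 8 in all and at most 12, crops included, and the job is handed in when it is done.

Besides the shell and the picture viewer there is one more tool, called in YAML: its name, and indented under it one key for each argument. arm_command: Moves the arm, as the interface text tells. Its arguments: {"type":"object","properties":{"increments":{"type":"array","items":{"type":"array"}}},"required":["increments"]}

```bash
mkdir -p pics
cat > h.py <<'E'
import numpy as np, cv2
from bench import readout, imaging, arm
from scipy.spatial.transform import Rotation as R
def cam(n,s=None):
    c=imaging.camera_info(n); f=192/np.tan(np.radians(c['vfov'])/2)
    K=np.array([[f,0,c['cx']],[0,f,c['cy']],[0,0,1]]); D=np.array(c['D'],float)
    if n=='wrist':
        T=np.eye(4); T[:3,:3]=R.from_quat(s['ee_rot']).as_matrix(); T[:3,3]=s['position']; T=T@np.array(c['T_tool_cam'])
        return K,D,T[:3,:3],T[:3,3]
    r=np.array(c['rotation'],float)
    if r.shape!=(3,3): r=R.from_quat(r).as_matrix()
    return K,D,r,np.array(c['eye'],float)
def rays(C,uv):
    p=cv2.undistortPoints(np.array(uv,float).reshape(-1,1,2),C[0],C[1]).reshape(-1,2)
    return np.c_[p,np.ones(len(p))]@C[2].T
def onz(C,uv,z):
    d=rays(C,uv); return C[3]+d*((z-C[3][2])/d[:,2])[:,None]
def proj(C,P):
    P=np.atleast_2d(np.array(P,float)); q=(P-C[3])@C[2]
    return cv2.projectPoints(q,np.zeros(3),np.zeros(3),C[0],C[1])[0].reshape(-1,2)
def cloud(C,dep,step=1):
    v,u=np.mgrid[0:384:step,0:512:step]; uv=np.c_[u.ravel(),v.ravel()]
    d=rays(C,uv); return (C[3]+d*dep[v,u].reshape(-1,1)).reshape(v.shape+(3,))
def shot(n):
    s=readout.read_state(); im,d=imaging.get_image(n); return s,im,d,cam(n,s)
E
python3 - <<'E'
from h import *
for n in ('scene','side','wrist'):
    s,im,d,C=shot(n); np.savez(n+'0.npz',im=im,d=d); cv2.imwrite(f'pics/{n}0.png',im)
    print(n,C[3].round(1),C[2].round(3).tolist(),C[0][0,0].round(1),C[1])
a=cv2.imread('pics/scene0.png');b=cv2.imread('pics/side0.png')
cv2.imwrite('pics/scene0b.png',cv2.resize(a,(800,600),interpolation=cv2.INTER_CUBIC))
cv2.imwrite('pics/side0b.png',cv2.resize(b,(800,600),interpolation=cv2.INTER_CUBIC))
print(s['clock'],s['position'],s['ee_rot'],s['contact_force'],imaging.camera_info('wrist')['T_tool_cam'])
E
```

```text
scene [152.8 590.3 618.9] [[-0.877, -0.255, 0.408], [-0.481, 0.436, -0.761], [0.016, -0.863, -0.505]] 355.9 [0.00432609 0.         0.         0.         0.        ]
side [ 449.8 -971.5  559.6] [[0.985, -0.086, 0.148], [-0.172, -0.496, 0.851], [0.0, -0.864, -0.504]] 384.1 [0.03833915 0.         0.         0.         0.        ]
wrist [ 127.1 -617.7  374.1] [[-0.314, 0.909, 0.273], [0.949, 0.301, 0.091], [0.001, 0.288, -0.958]] 310.8 [0.0111092 0.        0.        0.        0.       ]
0.1 [ 196.95045887 -592.6100885   230.33806153] [-0.11223503  0.69819316  0.11359286  0.69787267] [ 1.29360785 -0.22799232  0.53816049] [[ 9.93870835e-04 -2.88352919e-01  9.57523684e-01 -1.43750972e+02]
 [ 9.99998946e-01 -7.26957490e-04 -1.25687763e-03 -1.56161860e+00]
 [ 1.05850335e-03  9.57523924e-01  2.88351893e-01 -7.42068923e+01]
 [ 0.00000000e+00  0.00000000e+00  0.00000000e+00  1.00000000e+00]]
```

View pics/scene0b.png

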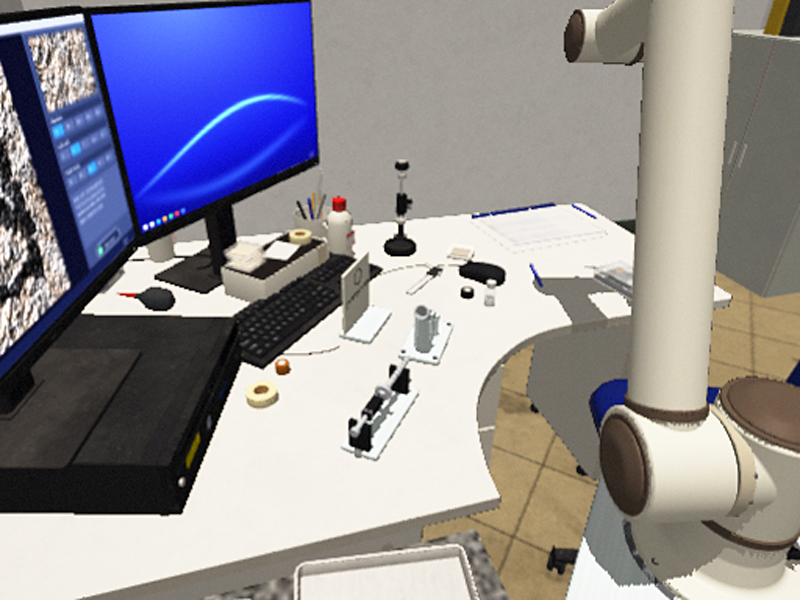

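View pics/side0b.png

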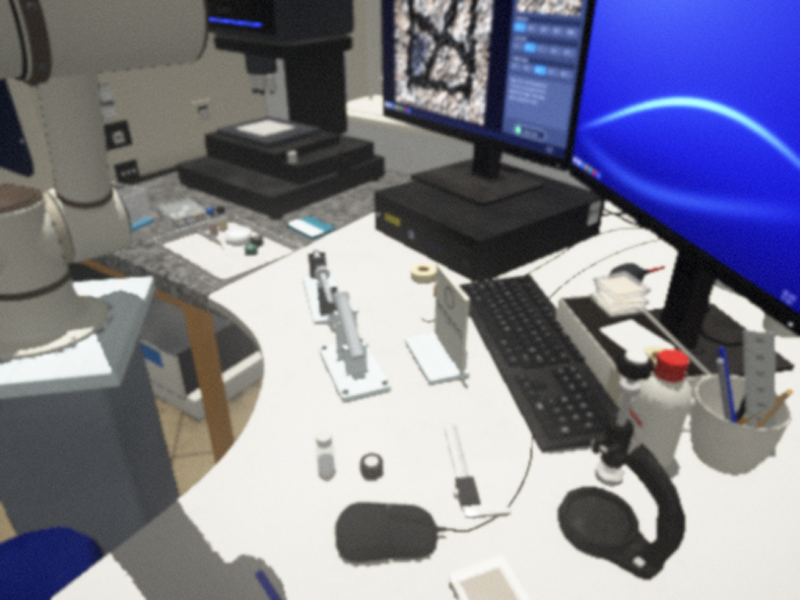

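Run:
```python
from h import *
S={n:np.load(n+'0.npz') for n in('scene','side')}
a=S['scene']['im'][155:300,210:300]; b=S['side']['im'][150:260,185:305]
A=cv2.resize(a,None,fx=4,fy=4,interpolation=cv2.INTER_CUBIC); B=cv2.resize(b,None,fx=3.6,fy=3.6,interpolation=cv2.INTER_CUBIC)
o=np.zeros((580,800,3),np.uint8); o[:A.shape[0],:A.shape[1]]=A; o[:B.shape[0],362:362+B.shape[1]]=B
cv2.imwrite('pics/crop1.png',o)
for n,px in (('scene',[(231,292),(247,240),(262,236),(270,212),(227,185),(235,205),(181,235),(167,252)]),('side',[(206,190),(212,215),(220,200),(232,240),(290,195),(272,170)])):
    C=cam(n); P=cloud(C,S[n]['d'])
    for u,v in px: print(n,u,v,P[v,u].round(0))
    # plane z bias of desk and black posts / board
    m=(abs(P[...,2])<15)&(P[...,0]>300)&(P[...,0]<800)&(abs(P[...,1]+350)<300); print('desk z',np.median(P[...,2][m]),P[...,2][m].std())
```

```text
scene 231 292 [464.  89.   1.]
scene 247 240 [525. -98.   0.]
scene 262 236 [463. -62.  62.]
scene 270 212 [ 500. -186.   51.]
scene 227 185 [ 656. -205.   86.]
scene 235 205 [ 635. -217.   13.]
scene 181 235 [681.  -6.  18.]
scene 167 252 [667.  69.  20.]
desk z 1.4645694120380313 4.120879275134308
side 206 190 [474. -65.  44.]
side 212 215 [ 483. -123.    0.]
side 220 200 [ 501. -202.   92.]
side 232 240 [ 520. -254.   12.]
side 290 195 [ 660. -233.  108.]
side 272 170 [684.  68.  20.]
desk z 0.6565974071013443 3.9204389360379954
```

View pics/crop1.png

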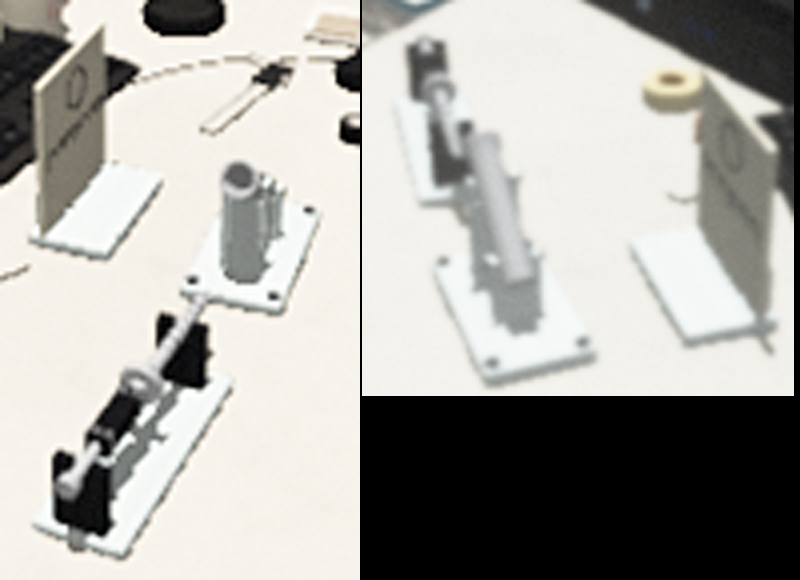

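Run:
```python
from h import *
C=cam('scene'); f=lambda x,y:(210+x/4-.4,155+y/4-.4)
k=onz(C,[f(66,485)],55)[0];t=onz(C,[f(205,298)],55)[0];print('knob',k,'tip',t,np.linalg.norm(k-t),np.degrees(np.arctan2(*(t-k)[[1,0]])))
h=onz(C,[f(117,418)],55)[0];print('handle',h)
print('mouth',onz(C,[f(240,180)],105))
b=onz(C,[f(37,95),f(103,28)],140);print('board',b,np.degrees(np.arctan2(*(b[1]-b[0])[[1,0]])),np.linalg.norm(b[1]-b[0]))
print('ring',onz(C,[f(76,88)],110))
q=onz(C,[f(183,292),f(278,310),f(320,212),f(232,192)],12);print('fixture',q)
q=onz(C,[f(35,520),f(122,553),f(230,380)],10);print('rest',q)
S=cam('side'); g=lambda x,y:(185+(x-362)/3.6-.4,150+y/3.6-.4)
print('side: mouth',onz(S,[g(484,140)],105),'knob',onz(S,[g(427,47)],55))
lo=105-105*np.sin(np.radians(35)); print('lowend',onz(S,[g(520,270)],lo),'ring',onz(S,[g(734,150)],110))
q=onz(S,[g(436,262),g(486,372),g(592,350)],12);print('fixture',q)
```

```text
knob [471.04048791  97.42979983  55.        ] tip [482.99787827 -95.04468305  55.        ] 192.84554893400912 -86.44509420232986
handle [474.24083727  35.68481211  55.        ]
mouth [[ 494.33204912 -166.16977642  105.        ]]
board [[ 644.27382732 -144.67604566  140.        ]
 [ 659.3916145  -261.17430875  140.        ]] -82.60614034605243 117.47507306714192
ring [[ 655.76120091 -214.89026224  110.        ]]
fixture [[ 525.08650702 -145.80216335   12.        ]
 [ 457.21222771 -160.45745484   12.        ]
 [ 481.34620786 -291.9182756    12.        ]
 [ 553.73644519 -283.51806505   12.        ]]
rest [[496.98407121  91.20637837  10.        ]
 [440.34347992  88.2373567   10.        ]
 [453.97227921 -77.72244639  10.        ]]
side: mouth [[ 500.56758706 -169.51049845  105.        ]] knob [[473.49597307  83.69868204  55.        ]]
lowend [[ 514.89355381 -236.99514086   44.77447418]] ring [[ 658.70036015 -219.1441306   110.        ]]
fixture [[ 462.78665768 -170.64409351   12.        ]
 [ 486.05711243 -295.62977247   12.        ]
 [ 554.04834162 -285.45019668   12.        ]]
```

arm_command:
  increments:
    - [[0,0,6],[26,37,6],0]
    - [[0,0,13],[54,75,12],0]
    - [[0,0,20],[82,113,18],0]
    - [[0,0,27],[110,151,24],0]
    - [[0,0,34],[138,190,30],0]

```text
clock: 0.65
position: [335.6, -401.0, 260.5]
ee_rot: [-0.313, 0.634, 0.314, 0.633]
contact_force: [-0.3, -0.5, 0.6]
gripper_width: 85.1
```

arm_command:
  increments:
    - [[0,0,8],[28,40,0],0]
    - [[0,0,16],[56,80,0],0]
    - [[0,0,24],[84,120,0],0]
    - [[0,0,32],[112,160,0],0]
    - [[0,0,40],[140,200,0],0]

```text
clock: 1.15
position: [476.2, -199.1, 260.5]
ee_rot: [-0.512, 0.487, 0.513, 0.486]
contact_force: [-0.3, -0.7, 0.9]
gripper_width: 85.5
```

Run:
```python
from h import *
s,im,d,C=shot('wrist'); np.savez('w1.npz',im=im,d=d,p=s['position'],q=s['ee_rot'])
print(s['position'],R.from_quat(s['ee_rot']).as_matrix().round(3).tolist())
cv2.imwrite('pics/w1.png',cv2.resize(im,(768,576),interpolation=cv2.INTER_CUBIC))
```

```text
[ 476.21016218 -199.09169968  260.52140515] [[-0.002, -0.999, -0.052], [-0.0, -0.052, 0.999], [-1.0, 0.002, 0.0]]
```

View pics/w1.png

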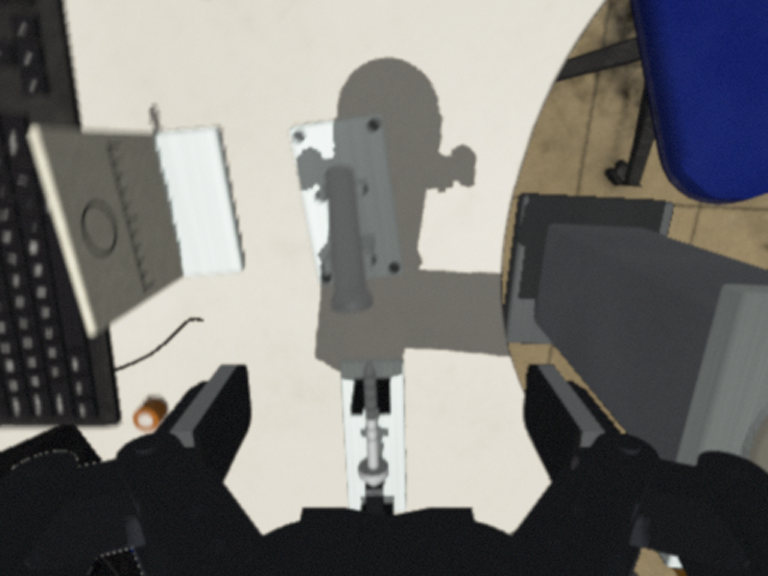

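Run:
```python
from h import *
z=np.load('w1.npz'); im=z['im'];d=z['d']; C=cam('wrist',dict(position=z['p'],ee_rot=z['q'])); print(C[3])
P=cloud(C,d)
a=cv2.resize(im[75:215,190:280],None,fx=4.25,fy=4.25,interpolation=cv2.INTER_CUBIC)
b=cv2.resize(im[230:345,215:285],None,fx=5,fy=5,interpolation=cv2.INTER_CUBIC)
o=np.zeros((600,800,3),np.uint8);o[:595,:382]=a[:595,:382];o[:575,400:750]=b;cv2.imwrite('pics/w1c.png',o)
# tube cloud rows
for v in range(112,210,6):
    m=(P[v,:,2]>35)&(np.abs(P[v,:,0]-500)<45); u=np.where(m)[0]
    if len(u): 
        q=P[v,u]; i=q[:,2].argmax(); print(v,u.min(),u.max(),q[i].round(1),q[:,0].min().round(1),q[:,0].max().round(1))
m=(P[...,2]>100)&(P[...,2]<137)&(abs(P[...,0]-650)<40)&(P[...,1]>-290)&(P[...,1]<-120)
q=P[m]; c=q.mean(0); w=np.linalg.svd(q-c,full_matrices=False)[2]; print('board',c,w[2],np.degrees(np.arctan2(w[2][1],w[2][0])),q[:,1].min(),q[:,1].max(),len(q),((q-c)@w[2]).std())
```

```text
[ 480.32685949 -274.34106674  404.26760805]
112 218 370 [ 480.3 -274.3  404.3] 480.3 522.2
118 181 501 [ 480.3 -274.3  404.3] 480.3 521.7
124 85 381 [ 480.3 -274.3  404.3] 480.3 526.5
130 211 238 [ 511.1 -237.7   71.5] 499.0 528.9
136 91 489 [ 480.3 -274.3  404.3] 480.3 519.5
142 220 452 [ 480.3 -274.3  404.3] 480.3 517.2
148 40 255 [ 480.3 -274.3  404.3] 480.3 517.1
154 221 415 [ 480.3 -274.3  404.3] 480.3 515.1
160 66 249 [ 480.3 -274.3  404.3] 480.3 514.9
166 20 249 [ 480.3 -274.3  404.3] 480.3 518.6
172 216 498 [ 480.3 -274.3  404.3] 480.3 518.7
178 39 243 [ 480.3 -274.3  404.3] 480.3 519.9
184 223 244 [ 498.9 -188.7  105.8] 489.3 510.9
190 32 510 [ 480.3 -274.3  404.3] 480.3 508.9
196 30 248 [ 480.3 -274.3  404.3] 480.3 510.4
202 221 390 [ 480.3 -274.3  404.3] 480.3 511.6
208 81 81 [ 480.3 -274.3  404.3] 480.3 480.3
board [ 657.31364493 -219.12872493  119.5128807 ] [-0.99112671 -0.13285225  0.00425797] -172.36548595349234 -275.25303882775995 -156.75052614587148 3406 0.5430283741216676
```

View pics/w1c.png

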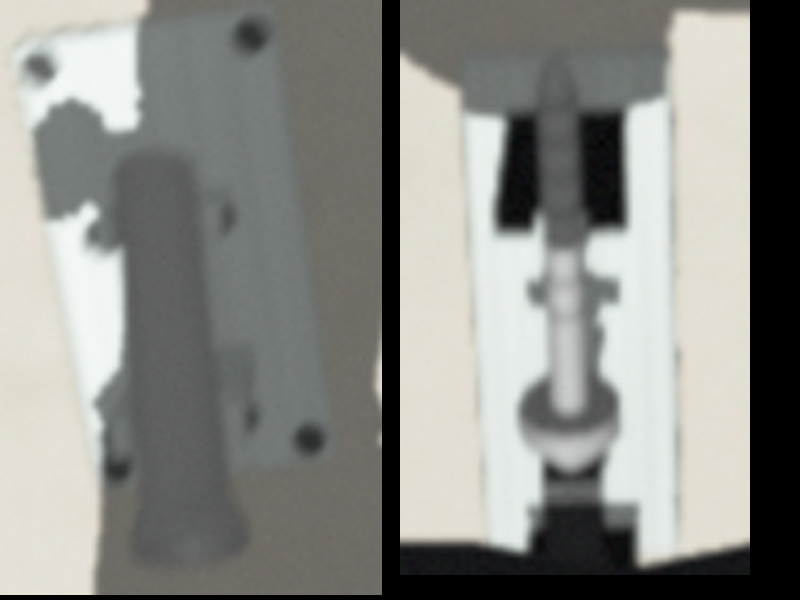

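```bash
cat > fit.py <<'E'
from h import *
from scipy.optimize import least_squares
def tube(C,d,c0=(500,-170)):
    P=cloud(C,d); q=P[d>0]
    th=np.radians(35)
    def ax(p): # yaw, pitch -> axis out of the mouth
        return np.array([np.cos(p[1])*np.cos(p[0]),np.cos(p[1])*np.sin(p[0]),np.sin(p[1])])
    p=np.array([np.radians(100),th,c0[0],c0[1],12.])
    for it in range(8):
        a=ax(p); o=np.array([p[2],p[3],105.]); w=q-o; t=w@a; r=np.linalg.norm(w-t[:,None]*a,axis=1)
        m=(t<-22)&(t>-98)&(abs(r-p[4])<(8 if it<3 else 2.5)); 
        # only upper side, away from the saddles
        n=np.cross(a,[0,0,1]); n/=np.linalg.norm(n); up=np.cross(n,a); m&=(w@up>2)
        Q=q[m]
        def f(p):
            a=ax(p); w=Q-np.array([p[2],p[3],105.]); return np.linalg.norm(w-(w@a)[:,None]*a,axis=1)-p[4]
        p=least_squares(f,p,loss='soft_l1').x
    a=ax(p); w=q-[p[2],p[3],105]; t=w@a; r=np.linalg.norm(w-t[:,None]*a,axis=1)
    k=(r<17)&(t<15)&(t>-125)&(w@up>2)
    print('tube yaw %.2f pitch %.2f mouth %.1f %.1f r %.2f'%(np.degrees(p[0]),np.degrees(p[1]),p[2],p[3],p[4]),len(Q),'rms %.2f'%f(p).std(),'t range',np.percentile(t[k],[0.3,1,99,99.7]).round(1))
    return p
def board(C,d):
    P=cloud(C,d); q=P[d>0]
    m=(q[:,2]>100)&(q[:,2]<137)&(abs(q[:,0]-650)<40)&(q[:,1]>-290)&(q[:,1]<-120); q=q[m]
    c=q.mean(0); w=np.linalg.svd(q-c,full_matrices=False)[2][2]; w*=np.sign(w[0]); return c,w
E
python3 - <<'E'
from fit import *
z=np.load('w1.npz'); d=z['d']; C=cam('wrist',dict(position=z['p'],ee_rot=z['q']))
P=cloud(C,d); 
m=(d>0)&(P[...,2]<8)&(P[...,2]>-8)&(P[...,0]>520)&(P[...,0]<620); print('desk',np.median(P[m][:,2]))
tube(C,d)
for n in('side','scene'):
    dd=np.load(n+'0.npz')['d']
    try: print(n); tube(cam(n),dd)
    except Exception as e: print(e)
c,w=board(C,d); 
for n,uv in (('ring',(66.3,151.7)),('topA',(22,83)),('topB',(61.5,222))):
    r=rays(C,[uv])[0]; X=C[3]+r*((c-C[3])@w)/(r@w); print(n,X)
for n in ('side','scene'):
    k=board(cam(n),np.load(n+'0.npz')['d']); print(n,k, (k[0]-c)@w)
X=onz(C,[(247,242.4),(248.6,311)],55); print('rod',X,np.degrees(np.arctan2(*(X[0]-X[1])[[1,0]])))
g=lambda x,y:(215+(x-400)/5-.4,230+y/5-.4)
X=onz(C,[g(462,115),g(487,520),g(668,115),g(678,550)],10);print(X)
print([np.degrees(np.arctan2(*(X[i]-X[i+1])[[1,0]])) for i in(0,2)])
E
```

```text
desk 0.8675015016618488
tube yaw 100.75 pitch 34.97 mouth 497.3 -170.7 r 10.85 1299 rms 0.61 t range [-102.7 -101.3    1.5    1.7]
side
tube yaw 100.95 pitch 34.92 mouth 498.5 -169.1 r 10.53 270 rms 0.99 t range [-104.7 -104.    -0.8    0.2]
scene
tube yaw 99.54 pitch 33.03 mouth 491.5 -161.4 r 11.99 30 rms 0.99 t range [-104.9 -100.6   -3.9   -3.5]
ring [ 656.63812491 -214.30480904  112.78248164]
topA [ 664.74712045 -273.78020848  144.62892157]
topB [ 649.10128033 -157.03266796  145.3719801 ]
side (array([ 659.75363221, -223.97308573,  118.78406486]), array([ 0.98960253,  0.14380452, -0.00266174])) 1.777855582391024
scene (array([ 655.25653528, -208.42090066,  118.03447318]), array([0.99203081, 0.12597594, 0.00222114])) -0.6100027095365905
rod [[ 4.83771655e+02 -9.98268062e+01  5.50000000e+01]
 [ 4.77520485e+02  2.23651455e-01  5.50000000e+01]] -86.42479721571263
[[511.73836377 -60.12988539  10.        ]
 [500.87235748  77.7372782   10.        ]
 [453.68377253 -62.99726077  10.        ]
 [441.56501097  86.09164916  10.        ]]
[np.float64(-85.49354640249494), np.float64(-85.35290284071971)]
```

arm_command:
  increments:
    - [[0,0,0.5],[0,47,-12],0]
    - [[0,0,1],[-1,94,-24],0]
    - [[0,0,1.3],[-1,141,-36],0]
    - [[0,0,1.3],[-2,188,-48],0]
    - [[0,0,1.3],[-2,235,-60],0]

```text
clock: 1.7
position: [477.4, 41.8, 199.8]
ee_rot: [-0.521, 0.478, 0.521, 0.479]
contact_force: [1.1, -0.0, 0.0]
gripper_width: 85.2
```

Run:
```python
from h import *
s,im,d,C=shot('wrist'); np.savez('w2.npz',im=im,d=d,p=s['position'],q=s['ee_rot'])
print(s['clock'],s['position'],R.from_quat(s['ee_rot']).as_matrix().round(3).tolist(),s['contact_force'])
print(proj(C,[[474,40,55],[484,-100,55],[470,103,55]]))
cv2.imwrite('pics/w2.png',cv2.resize(im[:,150:350],None,fx=2,fy=1.5625*1.0 if 0 else 2,interpolation=cv2.INTER_CUBIC)[:600] if 0 else cv2.resize(im[84:384,150:350],None,fx=2,fy=2,interpolation=cv2.INTER_CUBIC))
```

```text
1.7 [477.44860669  41.78113387 199.79358461] [[0.001, -0.996, -0.084], [0.001, -0.084, 0.996], [-1.0, -0.001, 0.001]] [ 1.14438648 -0.0163119   0.01562078]
[[261.27353653 175.89427154]
 [263.84861034  10.71290374]
 [259.8488876  236.12329637]]
```

View pics/w2.png

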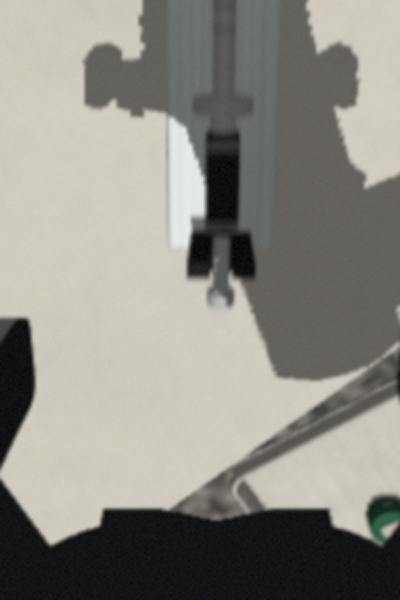

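Run:
```python
from h import *
z=np.load('w2.npz'); im=z['im'];d=z['d']; C=cam('wrist',dict(position=z['p'],ee_rot=z['q']))
g=im.max(2).astype(int)
print([ (v,g[v,258:265].mean().astype(int)) for v in range(90,240,2)])
for v in (164,170,176,182,188): 
    r=g[v,240:285]; u=np.where(r<45)[0]+240; print(v,u.min(),u.max(),onz(C,[((u.min()+u.max())/2,v)],63).round(1))
for v in range(90,145,8):
    print(v,g[v,245:280].tolist())
P=cloud(C,d); print(P[165:190:4,261].round(1).tolist())
```

```text
[(90, np.int64(87)), (92, np.int64(89)), (94, np.int64(88)), (96, np.int64(83)), (98, np.int64(81)), (100, np.int64(82)), (102, np.int64(87)), (104, np.int64(87)), (106, np.int64(88)), (108, np.int64(88)), (110, np.int64(88)), (112, np.int64(88)), (114, np.int64(87)), (116, np.int64(87)), (118, np.int64(87)), (120, np.int64(88)), (122, np.int64(88)), (124, np.int64(87)), (126, np.int64(88)), (128, np.int64(87)), (130, np.int64(87)), (132, np.int64(85)), (134, np.int64(86)), (136, np.int64(88)), (138, np.int64(89)), (140, np.int64(88)), (142, np.int64(88)), (144, np.int64(89)), (146, np.int64(89)), (148, np.int64(83)), (150, np.int64(64)), (152, np.int64(42)), (154, np.int64(42)), (156, np.int64(52)), (158, np.int64(48)), (160, np.int64(35)), (162, np.int64(19)), (164, np.int64(14)), (166, np.int64(16)), (168, np.int64(14)), (170, np.int64(16)), (172, np.int64(15)), (174, np.int64(15)), (176, np.int64(14)), (178, np.int64(15)), (180, np.int64(17)), (182, np.int64(15)), (184, np.int64(14)), (186, np.int64(16)), (188, np.int64(16)), (190, np.int64(14)), (192, np.int64(17)), (194, np.int
[... 1242 characters left out ...]
7, 84, 84, 95, 104, 108, 107, 111, 114, 113, 112, 110, 110, 112, 112, 111]
122 [110, 110, 112, 112, 112, 110, 109, 111, 110, 109, 106, 94, 86, 85, 86, 89, 90, 90, 90, 87, 83, 85, 96, 105, 108, 111, 110, 112, 113, 111, 110, 110, 112, 111, 109]
130 [108, 107, 105, 104, 101, 99, 100, 97, 99, 98, 96, 87, 83, 85, 86, 89, 88, 90, 87, 84, 82, 83, 91, 96, 97, 100, 100, 102, 102, 107, 104, 106, 109, 110, 108]
138 [105, 94, 86, 80, 81, 81, 82, 84, 86, 86, 86, 89, 88, 89, 89, 90, 89, 90, 89, 88, 85, 84, 85, 88, 86, 85, 84, 82, 81, 79, 82, 93, 103, 107, 107]
[[475.4, 27.7, 62.9], [475.1, 31.4, 63.1], [474.8, 34.7, 65.1], [474.4, 38.9, 63.6], [474.1, 42.9, 63.1], [473.8, 46.8, 63.0], [473.4, 50.5, 63.6]]
```

arm_command:
  increments:
    - [[0,0,0],[-2,-1,-40],0]
    - [[0,0,0],[-3,-2,-80],0]
    - [[0,0,0],[-3,-2.5,-120],0]
    - [[0,0,0],[-3,-2.5,-150],0]
    - [[0,0,0],[-3,-2.5,-164],0]

```text
clock: 2.25
position: [472.2, 43.2, 31.0]
ee_rot: [-0.52, 0.479, 0.523, 0.476]
contact_force: [-0.4, 0.1, -0.2]
gripper_width: 85.4
```

arm_command:
  increments:
    - [[0,0,0],[0,0,0],0.5]
    - [[0,0,0],[0,0,0],0.8]
    - [[0,0,0],[0,0,0],1]
    - [[0,0,0],[0,0,0],1]
    - [[0,0,0],[0,0,0],1]

```text
clock: 2.75
position: [473.3, 43.6, 32.1]
ee_rot: [-0.52, 0.478, 0.523, 0.477]
contact_force: [1.1, -0.4, 2.1]
gripper_width: 15.2
```

arm_command:
  increments:
    - [[0,0,0],[0,0,10],1]
    - [[0,0,0],[0,0,30],1]
    - [[0,0,0],[0,0,60],1]
    - [[0,0,0],[0,0,95],1]
    - [[0,0,0],[0,0,130],1]

```text
clock: 3.25
position: [472.4, 43.3, 164.0]
ee_rot: [-0.52, 0.478, 0.523, 0.477]
contact_force: [0.3, 0.7, -0.9]
gripper_width: 15.2
```

arm_command:
  increments:
    - [[0,0,0],[0,0,15],1]
    - [[0,0,0],[0,0,20],1]
    - [[0,0,0],[0,0,20],1]
    - [[0,0,0],[0,0,20],1]
    - [[0,0,0],[0,0,20],1]

```text
clock: 3.75
position: [471.4, 43.0, 182.6]
ee_rot: [-0.52, 0.479, 0.523, 0.476]
contact_force: [1.0, -0.2, -1.0]
gripper_width: 15.2
```

Run:
```python
from h import *
s,im,d,C=shot('wrist'); np.savez('w3.npz',im=im,d=d,p=s['position'],q=s['ee_rot'])
print(s['clock'],s['position'],R.from_quat(s['ee_rot']).as_matrix().round(3).tolist(),s['contact_force'],s['gripper_width'])
P=cloud(C,d); m=(d>0)&(d<190)
T=R.from_quat(s['ee_rot']).as_matrix(); 
for v in range(0,384,16):
    u=np.where(m[v,200:320])[0]+200
    if len(u): q=(P[v,u]-s['position'])@T; print(v,u.min(),u.max(),len(u),q.mean(0).round(1),q[:,0].min().round(1))
cv2.imwrite('pics/w3.png',cv2.resize(im[:300,130:380],None,fx=2,fy=2,interpolation=cv2.INTER_CUBIC))
```

```text
3.75 [471.44476591  42.96457506 182.58993674] [[-0.007, -0.996, -0.088], [-0.0, -0.088, 0.996], [-1.0, 0.007, 0.001]] [ 1.04701475 -0.24173652 -1.04093734] 15.179748145124455
0 244 273 30 [ -28.     0.5 -105.2] -30.0
16 244 272 29 [ -28.     0.3 -100.5] -30.3
32 244 273 30 [-27.7   0.5 -95.8] -29.7
48 245 272 28 [-28.    0.5 -90.8] -30.3
64 245 272 28 [-27.8   0.5 -85.7] -29.5
80 245 271 27 [-28.1   0.3 -80.5] -29.6
96 245 271 27 [-27.9   0.3 -75.1] -29.6
112 245 271 27 [-27.8   0.3 -69.6] -30.0
128 245 271 27 [-27.7   0.3 -63.9] -29.7
144 246 270 25 [-27.8   0.3 -58. ] -29.1
160 246 270 25 [-28.    0.3 -52. ] -30.4
176 223 293 70 [-32.8   0.4 -47. ] -35.3
192 226 290 64 [-35.4   0.4 -41.6] -38.3
208 240 276 37 [-27.5   0.3 -32.5] -30.8
224 237 278 42 [-32.    0.1 -27.5] -33.7
240 227 288 61 [-25.8   0.1 -17.7] -33.0
256 209 306 97 [-28.5   0.1 -11.7] -32.5
272 200 315 115 [-39.8   0.1 -11.2] -46.9
288 200 319 120 [-45.1   0.7  -7.8] -55.4
304 200 319 119 [-53.1   0.6  -7. ] -69.7
320 200 319 104 [-58.9   0.7  -5.3] -76.1
336 200 319 85 [-67.2   0.7  -6.4] -81.6
352 200 319 120 [-82.4   0.5 -15.4] -87.2
368 200 319 120 [-87.    0.5 -15.4] -91.1
```

View pics/w3.png

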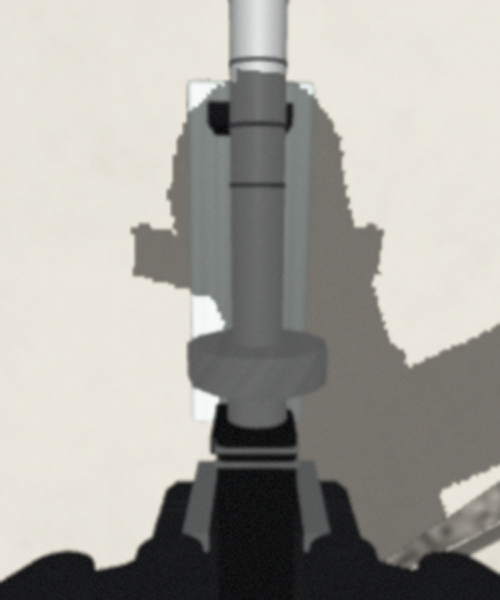

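Run:
```python
from h import *
z=np.load('w3.npz'); im=z['im'];d=z['d']; C=cam('wrist',dict(position=z['p'],ee_rot=z['q']))
P=(cloud(C,d)-z['p'])@R.from_quat(z['q']).as_matrix()
for v in range(164,204,2):
    q=P[v,252:265]; q=np.median(q,0); print(v,q.round(1))
v=np.array([20,60,100,140]);
```

```text
164 [-28.8   0.3 -50.6]
166 [-28.9   0.3 -49.9]
168 [-28.9   0.3 -49.1]
170 [-28.9   0.3 -48.3]
172 [-28.4   0.3 -47.4]
174 [-31.2   0.3 -47.3]
176 [-33.5   0.3 -47.1]
178 [-36.4   0.3 -47.1]
180 [-36.9   0.3 -46.5]
182 [-37.6   0.3 -46. ]
184 [-37.5   0.3 -45.2]
186 [-37.5   0.3 -44.5]
188 [-37.8   0.3 -43.8]
190 [-37.7   0.3 -43.1]
192 [-37.1   0.3 -42.1]
194 [-37.6   0.3 -41.5]
196 [-37.4   0.3 -40.7]
198 [-37.5   0.3 -40. ]
200 [-29.8   0.3 -36.6]
202 [-29.6   0.3 -35.7]
```

```bash
cat > plan.py <<'E'
from h import *
M=np.array([497.5,-170.5,105.]); yaw=np.radians(100.8); th=np.radians(35)
A=np.array([np.cos(th)*np.cos(yaw),np.cos(th)*np.sin(yaw),np.sin(th)])
def rot(z):  # tool z = rod's tail direction, tool y horizontal
    y=np.array([-z[1],z[0],0]);y/=np.linalg.norm(y); return np.c_[np.cross(y,z),y,z]
COL=np.array([-23.6,.3,-46.5])
def ins(s,off=0): Rm=rot(A); return M+A*s+off-Rm@COL,Rm
def delta(pos,Rm):
    s=readout.read_state(); R0=R.from_quat(s['ee_rot'])
    print('t',s['clock'],'turn',(R.from_matrix(Rm)*R0.inv()).as_rotvec(degrees=True).round(2),'shift',(pos-s['position']).round(1),'F',s['contact_force'].round(1) if hasattr(s['contact_force'],'round') else s['contact_force'],'j',np.round(s['joints'],2),'w',round(s['gripper_width'],1))
    T=R0.as_matrix(); c=s['position']+T@COL; w=c-M; t=w@A; e=w-t*A; print('collar s %.1f'%t,'off axis: lateral %.2f up %.2f'%(e@rot(A)[:,1],-e@rot(A)[:,0]),'ang',(T.T@A).round(4))
E
python3 -c "
from plan import *
print(ins(125)); delta(*ins(125))"
```

```text
(array([468.93403256, -19.1509411 , 184.03637059]), array([[-0.10747751, -0.98228725, -0.15349379],
       [ 0.56341682, -0.18738131,  0.80464261],
       [-0.81915204,  0.        ,  0.57357644]]))
t 3.8 turn [34.7   4.43  5.45] shift [ -2.7 -62.2   1.3] F [ 0.4  0.1 -0.9] j [ 0.43  0.18 -0.42 -0.   -0.98 -0.34] w 15.4
collar s 196.0 off axis: lateral -9.80 up -13.59 ang [-0.5725  0.0861  0.8154]
```

arm_command:
  increments:
    - [[6.9,0.9,1.1],[0,-12,0],1]
    - [[13.9,1.8,2.2],[-1,-25,0],1]
    - [[20.8,2.7,3.3],[-2,-38,1],1]
    - [[27.8,3.5,4.4],[-2,-50,1],1]
    - [[34.7,4.4,5.4],[-3,-62,1],1]

```text
clock: 4.3
position: [469.2, -19.7, 183.7]
ee_rot: [-0.355, 0.292, 0.684, 0.567]
contact_force: [0.6, 0.8, -2.1]
gripper_width: 15.4
```

arm_command:
  increments:
    - [[0,0,0],[0,0,0],1]
    - [[0,0,0],[0,0,0],1]
    - [[0,0,0],[0,0,0],1]
    - [[0,0,0],[0,0,0],1]
    - [[0,0,0],[0,0,0],1]

```text
clock: 4.8
position: [469.0, -18.5, 184.2]
ee_rot: [-0.356, 0.292, 0.684, 0.566]
contact_force: [0.0, 0.2, -1.8]
gripper_width: 15.0
```

Run:
```python
from plan import *
from fit import tube
delta(*ins(125))
s,im,d,C=shot('wrist'); np.savez('w4.npz',im=im,d=d,p=s['position'],q=s['ee_rot'])
try: tube(C,d)
except Exception as e: print(e)
T=R.from_quat(s['ee_rot']).as_matrix(); print('proj mouth,tip,collar',proj(C,[M,s['position']+T@(COL-[0,0,100]),s['position']+T@COL]))
cv2.imwrite('pics/w4.png',cv2.resize(im[:,100:420],None,fx=1.56,fy=1.56,interpolation=cv2.INTER_CUBIC))
```

```text
t 4.8 turn [-0.25  0.13 -0.12] shift [-0.  -0.6 -0.2] F [ 0.   0.2 -1.8] j [-0.11  0.33 -0.14 -0.6  -1.36  0.51] w 15.0
collar s 125.5 off axis: lateral -0.28 up -0.37 ang [ 0.0039 -0.0034  1.    ]
index -1 is out of bounds for axis 0 with size 0
proj mouth,tip,collar [[ 259.85533663 -280.77345164]
 [ 257.40551957 -155.6129289 ]
 [ 257.82061196  168.52780129]]
  ret = _var(a, axis=axis, dtype=dtype, out=out, ddof=ddof,
  arrmean = um.true_divide(arrmean, div, out=arrmean,
  ret = ret.dtype.type(ret / rcount)
```

View pics/w4.png

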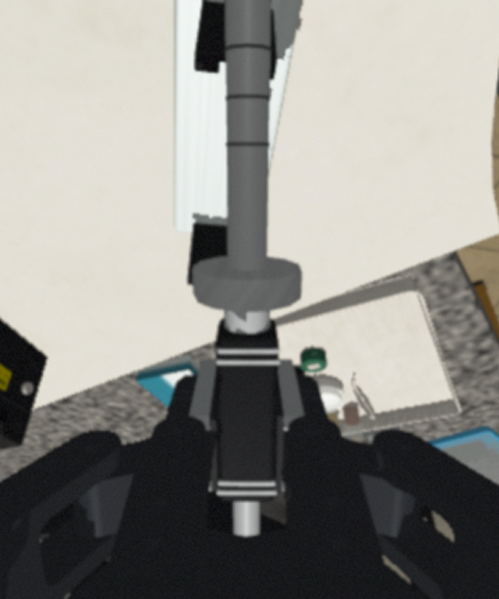

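arm_command:
  increments:
    - [[-0.2,0.1,-0.1],[1.5,-8,-5.6],1]
    - [[-0.2,0.1,-0.1],[3,-16,-11.2],1]
    - [[-0.2,0.1,-0.1],[4,-21,-14.7],1]
    - [[-0.2,0.1,-0.1],[4.9,-25.8,-18],1]
    - [[-0.2,0.1,-0.1],[5.7,-30.4,-21.4],1]

```text
clock: 5.35
position: [474.8, -49.7, 162.3]
ee_rot: [-0.355, 0.294, 0.683, 0.566]
contact_force: [0.8, 0.4, -1.5]
gripper_width: 15.1
```

Run:
```python
from plan import *
delta(*ins(60)); print(readout.read_state()['wrist_torque'])
o=[]
for n in('scene','side'):
    s,im,d,C=shot(n); T=R.from_quat(s['ee_rot']).as_matrix()
    p=proj(C,[M,s['position']+T@COL]); print(n,p)
    u,v=p[0].astype(int); o.append(cv2.resize(im[v-50:v+50,u-50:u+50],(400,400),interpolation=cv2.INTER_CUBIC))
cv2.imwrite('pics/c5.png',np.hstack(o))
```

```text
t 5.35 turn [-0.06  0.01  0.02] shift [  4.1 -21.8 -15.6] F [ 0.8  0.4 -1.5] j [-0.16  0.38 -0.12 -0.59 -1.35  0.56] w 15.1
collar s 87.0 off axis: lateral -0.03 up -0.00 ang [1.e-03 2.e-04 1.e+00]
[-1.30024341 -0.23840781  0.01789349]
scene [[269.25116933 198.57423555]
 [262.7112115  195.75455534]]
side [[217.24201662 188.7991126 ]
 [208.32632451 158.18040102]]
```

View pics/c5.png

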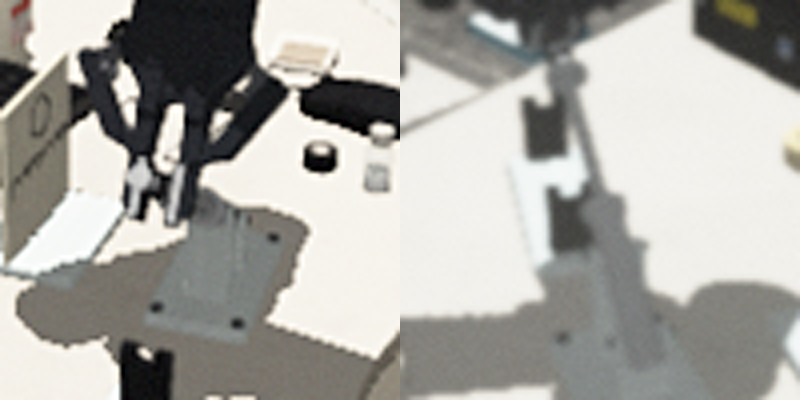

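arm_command:
  increments:
    - [[0,0,0],[0.8,-4.4,-3.1],1]
    - [[0,0,0],[1.6,-8.8,-6.2],1]
    - [[0,0,0],[2.5,-13.2,-9.4],1]
    - [[0,0,0],[3.3,-17.6,-12.5],1]
    - [[0,0,0],[4.1,-21.8,-15.6],1]

```text
clock: 5.95
position: [478.8, -71.9, 146.2]
ee_rot: [-0.355, 0.294, 0.683, 0.566]
contact_force: [-0.1, 0.7, -1.2]
gripper_width: 15.2
```

Run:
```python
from plan import *
delta(*ins(25)); print(readout.read_state()['wrist_torque'])
```

```text
t 5.95 turn [-0.06 -0.05  0.06] shift [  5.5 -27.7 -19.5] F [-0.1  0.7 -1.2] j [-0.2   0.41 -0.11 -0.58 -1.34  0.61] w 15.2
collar s 59.3 off axis: lateral 0.27 up -0.28 ang [0.0012 0.0012 1.    ]
[-1.32970856 -0.27685417 -0.01973818]
```

No contact. Continue.

arm_command:
  increments:
    - [[0,0,0],[1.1,-5.5,-3.9],1]
    - [[0,0,0],[2.2,-11,-7.8],1]
    - [[0,0,0],[3.3,-16.6,-11.7],1]
    - [[0,0,0],[4.4,-22.2,-15.6],1]
    - [[0,0,0],[5.5,-27.7,-19.5],1]

```text
clock: 6.45
position: [484.4, -100.1, 126.3]
ee_rot: [-0.355, 0.294, 0.683, 0.566]
contact_force: [-0.1, 0.1, -0.8]
gripper_width: 15.3
```

Run:
```python
from plan import *
delta(*ins(8)); print(readout.read_state()['wrist_torque'])
```

```text
t 6.45 turn [-0.07 -0.06  0.06] shift [  2.5 -13.2  -9.4] F [-0.1  0.1 -0.8] j [-0.24  0.46 -0.09 -0.57 -1.34  0.66] w 15.3
collar s 24.3 off axis: lateral 0.04 up -0.09 ang [0.0013 0.0013 1.    ]
[-1.3272441  -0.26295656 -0.02073964]
```

arm_command:
  increments:
    - [[0,0,0],[0.7,-4,-2.8],1]
    - [[0,0,0],[1.4,-7.5,-5.3],1]
    - [[0,0,0],[2,-10.5,-7.4],1]
    - [[0,0,0],[2.5,-13.2,-9.4],1]
    - [[0,0,0],[2.5,-13.2,-9.4],1]

```text
clock: 6.95
position: [486.9, -113.5, 116.6]
ee_rot: [-0.355, 0.295, 0.683, 0.566]
contact_force: [-0.6, 0.0, -2.5]
gripper_width: 15.1
```

Run:
```python
from plan import *
delta(*ins(2)); print(readout.read_state()['wrist_torque'])
```

```text
t 6.95 turn [-0.07 -0.08  0.08] shift [ 0.9 -4.6 -3.1] F [-0.6  0.  -2.5] j [-0.27  0.49 -0.08 -0.56 -1.34  0.68] w 15.1
collar s 7.6 off axis: lateral 0.13 up -0.18 ang [0.0014 0.0017 1.    ]
[-1.34679822 -0.28932031 -0.01120289]
```

arm_command:
  increments:
    - [[0,0,0],[0.2,-1,-0.7],1]
    - [[0,0,0],[0.4,-2,-1.4],1]
    - [[0,0,0],[0.6,-3,-2.1],1]
    - [[0,0,0],[0.8,-3.8,-2.7],1]
    - [[0,0,0],[0.8,-3.8,-2.7],1]

```text
clock: 7.45
position: [487.7, -117.4, 113.9]
ee_rot: [-0.355, 0.295, 0.683, 0.566]
contact_force: [0.1, 0.2, -2.0]
gripper_width: 15.2
```

Run:
```python
from plan import *
delta(*ins(0)); print(readout.read_state()['wrist_torque'])
```

```text
t 7.45 turn [-0.07 -0.08  0.08] shift [ 0.5 -2.3 -1.5] F [ 0.1  0.2 -2. ] j [-0.27  0.5  -0.08 -0.56 -1.34  0.68] w 15.2
collar s 2.8 off axis: lateral 0.10 up -0.20 ang [0.0014 0.0018 1.    ]
[-1.32519168 -0.26999069  0.01177314]
```

arm_command:
  increments:
    - [[0,0,0],[0.1,-0.5,-0.35],1]
    - [[0,0,0],[0.2,-1,-0.7],1]
    - [[0,0,0],[0.3,-1.5,-1.05],1]
    - [[0,0,0],[0.4,-1.8,-1.25],1]
    - [[0,0,0],[0.4,-1.8,-1.25],1]

```text
clock: 7.95
position: [487.7, -118.2, 113.3]
ee_rot: [-0.354, 0.294, 0.684, 0.566]
contact_force: [-1.2, 5.4, 4.5]
gripper_width: 15.0
```

arm_command:
  increments:
    - [[0,0,0],[0.05,-0.3,-0.2],1]
    - [[0,0,0],[0.1,-0.6,-0.4],1]
    - [[0,0,0],[0.15,-0.9,-0.6],1]
    - [[0,0,0],[0.2,-1,-0.7],1]
    - [[0,0,0],[0.2,-1,-0.7],1]

```text
clock: 8.45
position: [487.7, -118.2, 113.4]
ee_rot: [-0.354, 0.293, 0.685, 0.566]
contact_force: [-1.6, 6.4, 5.0]
gripper_width: 15.2
```

Run:
```python
from plan import *
delta(*ins(0)); print(readout.read_state()['wrist_torque'])
```

```text
t 8.45 turn [-0.31 -0.13 -0.03] shift [ 0.4 -1.5 -1. ] F [-1.6  6.4  5. ] j [-0.27  0.5  -0.07 -0.56 -1.34  0.69] w 15.2
collar s 1.7 off axis: lateral 0.09 up -0.35 ang [5.8e-03 3.0e-04 1.0e+00]
[1.0786009  0.31632576 0.09314749]
```

arm_command:
  increments:
    - [[0,0,0],[0.1,-0.5,-0.35],1]
    - [[0,0,0],[0.2,-1,-0.7],1]
    - [[0,0,0],[0.3,-1.5,-1.05],1]
    - [[0,0,0],[0.3,-1.6,-1.15],1]
    - [[0,0,0],[0.3,-1.6,-1.15],1]

```text
clock: 8.95
position: [487.7, -118.2, 113.4]
ee_rot: [-0.353, 0.292, 0.686, 0.566]
contact_force: [-0.7, 8.0, 9.3]
gripper_width: 15.3
```

Run:
```python
from plan import *
delta(*ins(0)); print(readout.read_state()['wrist_torque'])
s,im,d,C=shot('side'); u,v=217,180
cv2.imwrite('pics/c6.png',cv2.resize(im[v-40:v+40,u-40:u+40],(560,560),interpolation=cv2.INTER_CUBIC))
```

```text
t 8.95 turn [-0.52 -0.17 -0.1 ] shift [ 0.5 -1.5 -1.1] F [-0.7  8.   9.3] j [-0.28  0.5  -0.07 -0.56 -1.35  0.69] w 15.3
collar s 1.7 off axis: lateral 0.09 up -0.48 ang [ 9.4e-03 -8.0e-04  1.0e+00]
[1.83688104 0.39177634 0.071494  ]
```

View pics/c6.png

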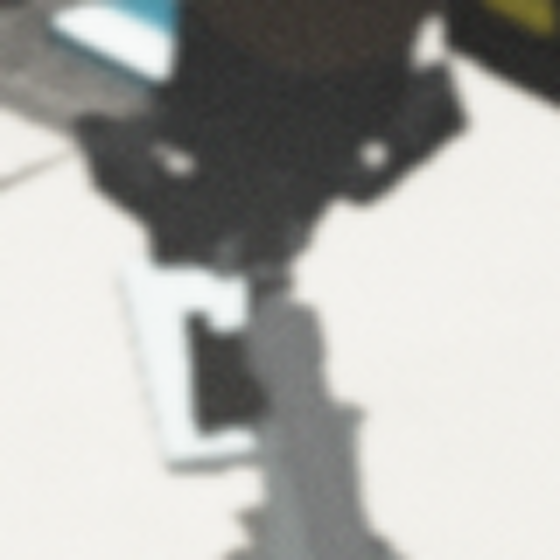

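arm_command:
  increments:
    - [[-0.3,-0.1,0],[-0.5,2.4,1.7],1]
    - [[-0.5,-0.2,-0.1],[-1.4,8,5.7],1]
    - [[-0.5,-0.2,-0.1],[-2.8,16,11.4],1]
    - [[-0.5,-0.2,-0.1],[-4.3,24.3,17.2],1]
    - [[-0.5,-0.2,-0.1],[-6,32.2,22.9],1]

```text
clock: 9.5
position: [481.6, -85.4, 136.7]
ee_rot: [-0.356, 0.294, 0.683, 0.565]
contact_force: [1.1, 0.2, -1.2]
gripper_width: 15.1
```

Run:
```python
from plan import *
delta(*ins(125)); print(readout.read_state()['wrist_torque'])
```

```text
t 9.5 turn [0.01 0.05 0.  ] shift [-12.6  66.3  47.3] F [ 1.1  0.2 -1.2] j [-0.22  0.44 -0.1  -0.57 -1.34  0.63] w 15.1
collar s 42.6 off axis: lateral 0.00 up -0.01 ang [-4.e-04 -4.e-04  1.e+00]
[-1.34249118 -0.25664486 -0.03087041]
```

arm_command:
  increments:
    - [[0,0,0],[-2.8,15,10.7],1]
    - [[0,0,0],[-5.6,30,21.4],1]
    - [[0,0,0],[-8.4,45,32.1],1]
    - [[0,0,0],[-11.2,60,42.8],1]
    - [[0,0,0],[-14.1,74.4,53],1]

```text
clock: 10.0
position: [467.1, -9.4, 191.2]
ee_rot: [-0.357, 0.294, 0.683, 0.565]
contact_force: [0.4, 0.1, -2.1]
gripper_width: 15.3
```

```bash
cat >> plan.py <<'E'
N=np.array([.9915,.1326,0]);N[:2]/=np.linalg.norm(N[:2]); RING=np.array([656.8,-215.,110.]); RP=RING-25*N
def read(off=0): Rm=rot(np.array([-N[1],N[0],0])); return RP+off-Rm@(COL+[0,0,-99.5]),Rm
E
python3 - <<'E'
from plan import *
delta(*read(np.array([-10,15,100.]))); print(read()[0],RP)
E
```

```text
t 10.0 turn [-34.54  -5.5   -3.16] shift [135.9 -49.1  -4.8] F [ 0.4  0.1 -2.1] j [-0.09  0.31 -0.14 -0.6  -1.36  0.48] w 15.3
collar s 137.2 off axis: lateral -0.05 up 0.23 ang [-6.0e-04 -1.8e-03  1.0e+00]
[612.96470393 -73.56253389  86.4       ] [ 632.02061404 -218.31391485  110.        ]
```

arm_command:
  increments:
    - [[-6.9,-1.1,-0.6],[20,-2,8],1]
    - [[-13.8,-2.2,-1.3],[50,-12,10],1]
    - [[-20.7,-3.3,-1.9],[80,-25,8],1]
    - [[-27.6,-4.4,-2.5],[110,-38,2],1]
    - [[-34.5,-5.5,-3.2],[136,-49,-5],1]

```text
clock: 10.5
position: [604.8, -57.3, 188.5]
ee_rot: [0.534, -0.465, -0.53, -0.466]
contact_force: [-0.0, -1.2, -2.4]
gripper_width: 15.5
```

arm_command:
  increments:
    - [[0,0,0],[0,0,0],1]
    - [[0,0,0],[0,0,0],1]
    - [[0,0,0],[0,0,0],1]
    - [[0,0,0],[0,0,0],1]
    - [[0,0,0],[0,0,0],1]

```text
clock: 11.0
position: [604.5, -57.8, 189.2]
ee_rot: [0.534, -0.465, -0.53, -0.467]
contact_force: [-0.4, -0.1, -1.5]
gripper_width: 14.9
```

Run:
```python
from plan import *
from fit import board
s,im,d,C=shot('wrist'); print(board(C,d)); delta(*read())
P=(cloud(C,d)-s['position'])@R.from_quat(s['ee_rot']).as_matrix()
for v in (10,60,120,150,178,188): print(v,np.median(P[v,252:265],0).round(1), end=' ')
```

```text
(array([ 650.70471135, -168.68590848,  119.03201175]), array([0.99678314, 0.0798362 , 0.00703928]))
t 11.05 turn [0.12 0.37 0.08] shift [   8.4  -15.8 -102.7] F [ 0.6 -0.1 -1.4] j [ 0.17  0.38 -0.11  0.   -1.08 -0.04] w 15.0
collar s 98.2 off axis: lateral -123.23 up 62.87 ang [-0.5763  0.0431  0.8161]
10 [ -28.9    0.4 -102.1] 60 [-28.9   0.4 -86.9] 120 [-28.8   0.4 -66.8] 150 [-28.6   0.4 -55.9] 178 [-36.7   0.3 -47.2] 188 [-37.6   0.3 -43.8]
```

arm_command:
  increments:
    - [[0.1,0.4,0.1],[5,-10,-10],1]
    - [[0.1,0.4,0.1],[8.4,-15.8,-35],1]
    - [[0.1,0.4,0.1],[8.4,-15.8,-65],1]
    - [[0.1,0.4,0.1],[8.4,-15.8,-90],1]
    - [[0.1,0.4,0.1],[8.4,-15.8,-102.7],1]

```text
clock: 11.55
position: [611.4, -74.5, 83.1]
ee_rot: [-0.53, 0.467, 0.533, 0.465]
contact_force: [0.1, 0.2, -1.6]
gripper_width: 15.1
```

arm_command:
  increments:
    - [[0,0,0],[0,0,0],1]
    - [[0,0,0],[0,0,0],1]
    - [[0,0,0],[0,0,0],1]
    - [[0,0,0],[0,0,0],1]
    - [[0,0,0],[0,0,0],1]

```text
clock: 12.05
position: [611.9, -74.4, 84.3]
ee_rot: [-0.531, 0.467, 0.533, 0.465]
contact_force: [0.2, 0.5, -0.7]
gripper_width: 15.0
```

Run:
```python
from plan import *
from fit import board
delta(*read()); o=[]
for n in('scene','side'):
    s,im,d,C=shot(n); T=R.from_quat(s['ee_rot']).as_matrix()
    k=board(C,d); print(n,k); tip=s['position']+T@(COL+[0,0,-99.5])
    p=proj(C,[RP,tip,RING]); print(n,p.round(1).tolist(),tip)
    u,v=p[0].astype(int); print(u,v);o.append(cv2.resize(im[v-40:v+40,u-40:u+40],(400,400),interpolation=cv2.INTER_CUBIC))
cv2.imwrite('pics/c7.png',np.hstack(o))
```

```text
t 12.05 turn [ 0.01 -0.2   0.06] shift [1.  0.9 2.1] F [ 0.2  0.5 -0.7] j [ 0.14  0.51 -0.19 -0.   -0.87 -0.01] w 15.0
collar s 23.4 off axis: lateral -127.58 up -12.82 ang [-0.5732  0.0483  0.818 ]
scene (array([ 651.59709362, -229.79498055,  118.45472604]), array([ 0.90340768,  0.34078571, -0.26023003]))
scene [[236.0, 178.0], [236.4, 178.6], [228.3, 176.5]] [ 630.94657168 -219.21111551  107.87189914]
235 178
side (array([ 649.42375141, -207.16843879,  116.66007982]), array([ 0.64593182,  0.18026623, -0.74180602]))
side [[276.7, 192.1], [276.2, 193.2], [286.7, 190.5]] [ 630.80406499 -219.19157425  107.63356832]
276 192
```

View pics/c7.png

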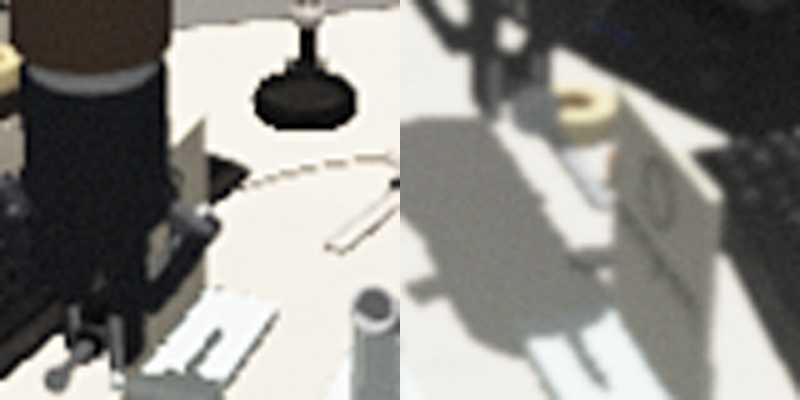

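arm_command:
  increments:
    - [[0,-0.2,0],[0.5,0.5,1],1]
    - [[0,-0.2,0],[1,0.9,2.1],1]
    - [[0,-0.2,0],[1,0.9,2.1],1]
    - [[0,-0.2,0],[1,0.9,2.1],1]
    - [[0,-0.2,0],[1,0.9,2.1],1]

```text
clock: 12.65
position: [612.6, -73.5, 85.9]
ee_rot: [-0.532, 0.466, 0.532, 0.466]
contact_force: [-0.4, -0.2, -1.8]
gripper_width: 15.0
```

Run:
```python
from plan import *
from fit import board
delta(*read())
s,im,d,C=shot('wrist'); P=cloud(C,d); T=R.from_quat(s['ee_rot']).as_matrix()
print('tip',s['position']+T@(COL+[0,0,-99.5]),'rod dir z',(-T[:,2]).round(4),np.abs(s['joint_vel']).max(),'yawdir vs board',(T[:,2]@N).round(4))
# side: measured tip and ring
s,im,d,C=shot('side'); np.savez('s9.npz',im=im,d=d)
P=cloud(C,d); v,u=193,276
m=(d>0)&(np.abs((P-RP)@N)<12)&(np.abs(P[...,2]-110)<9)&(P[...,1]<-160)&(P[...,1]>-240)
q=P[m]; print(len(q),'side cloud rod: dist to board',(-(q-RING)@N).mean().round(1),'z',q[:,2].mean().round(1),'min y',np.sort(q[:,1])[:5].round(1))
```

```text
t 12.65 turn [ 0.02 -0.06  0.06] shift [ 0.3 -0.   0.5] F [-0.4 -0.2 -1.8] j [ 0.14  0.51 -0.19  0.   -0.87 -0.01] w 15.0
collar s 24.9 off axis: lateral -128.35 up -11.94 ang [-0.5736  0.047   0.8178]
tip [ 631.54985835 -218.30289263  109.52995697] rod dir z [ 1.315e-01 -9.913e-01  1.000e-04] 0.0013455052172492968 yawdir vs board 0.001
64 side cloud rod: dist to board 25.9 z 112.1 min y [-219.  -218.9 -218.  -217.9 -215.8]
```

```bash
python3 -c "
from bench import arm,readout
print(arm.job_done()); s=readout.read_state(); print(s['clock'],s['position'],s['gripper_width'])"
```

```text
the job is handed in; nothing more can be done
None
the job is handed in; nothing more can be done
```

I gripped the rod by its handle and slid it into the tube until the collar stopped on the mouth. I then drew it right out and presented it level at the board. The job was handed in at about 12.7 s with the rod still held.

**Insertion:** No side contact showed on the way in. At the stop, further small pushes gave no more travel, and the force settled at 9–14 N along the axis. The side view also shows the collar on the mouth. By my estimates the collar stopped 1.7 mm short of the calculated mouth plane. I put that down to calibration and grip error, since it was a hard stop.

**Final pose:**
- **Position:** by the arm's pose the tip is at (631.5, -218.3, 109.5) mm, against a target of (632.0, -218.3, 110).
- **Angle:** the rod is level and parallel to the board to about 0.1°.
- **State:** there is no contact force beyond the rod's weight, the joints are still, and the grip has not shifted.

**Disagreements:** The side camera's depth gives about 26 mm to the board and a height of about 112 mm. That is within about 2 mm of the arm's figures, roughly the stated camera calibration. I did not measure the bystanders again at the end, but no contact with them was felt at any point.

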